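# Dispense one large rearing vial

## Robot

A 6-joint arm with a two-finger parallel gripper is mounted at the origin on the work surface. World frame = base frame: x ahead of the robot, y to its left, z up, the work surface at z = 0. Lengths are in m, angles in degrees, forces in N, time in s.
With the tool pointing down it reaches from about 0.35 to 0.875 m from the base axis. Payload 4.2 kg.
Tool frame: the origin (TCP) lies on the front face of the gripper's body, between the roots of the fingers; the fingertips stand 70 mm ahead of it and the grasp point (between the pads) lies 51 mm ahead of it; x points along the fingers, y is the direction in which the jaws open and shut, and the axes are right-handed (so a half turn about x gives the same grasp; the last joint's range is limited). The gripper opens to 87 mm and grips with 3 to 60 N. Pads are 19 mm wide; open, the fingers measure 117 mm over their backs; the gripper's body (75 mm by 190 mm) begins 51 mm behind the grasp point.
Start: joints at [-60.928, 22.042, 0.453, 0, -68.411, -14.817], TCP at [0.154, -0.606, 0.292] pointing down, gripper open.
Joint ranges: [-179.83, 179.83], [-69.29, 118.12], [-61.27, 80.66], [-181.25, 117.63], [-171.15, -9.14], [-177.46, 177.46]. Speed limits (degrees/s): [159.86, 159.86, 180, 180, 180, 180].

## Interface

Orientations are given as a 3x3 rotation matrix whose columns are the frame's x, y, z axes.
In Python, from station import r, viewer, spotter gives the robot as it stands.
- The arm moves only by the tool move_arm, never from a script. Its argument "series" is a list that holds one entry, the list of rows, each a list of 7 numbers: the turn, a rotation vector about the world's x, y, z scaled (see below), then the shift along the world's x, y, z scaled (see below), then the opening, from 0 (shut) to 1 (fully open). A call has 1 to 20 rows; each row shifts and turns the pose as measured when the row begins; what a row does not reach is not made up. The controller multiplies each number of a shift by 60 mm and each number of a turn by 8 degrees. A row lasts 1/8 s, in which the tool goes at most 62.5 mm and 10.7 degrees, less where a joint would pass 70% of its speed; a pose out of reach is approached as far as the arm can. A call with a number of a shift or a turn outside -1 to 1 is refused whole. A call with a gripper value outside its range is refused whole. The fingers move at their own pace and stop on an object; the grip force is fixed at half the most. Time passes only in rows, so rows that do not move let the fingers close. It gives the time, the measured TCP pose, the force and the opening at its end, in the units of the state.
- r.sense(): the state, without advancing time (a new reading comes with each control period).
- viewer.capture(name): name is "scene" or "top" or "wrist"; returns (picture, depth): 400x640x3 uint8, red, green, blue; 400x640 float32, m along the optical axis (not along the pixel's ray), 0 where there is no reading.
- viewer.camera_params(name): a dict with "mtx" (3x3 intrinsics, pixels), "pose" (4x4, takes a point from camera to world coordinates). Camera axes: x right, y down, z forward; pixel columns grow to the right and rows downward; lengths in m; the calibration is good to about 2 mm. A picture is of the moment at which its call begins: read the wrist's pose just before it. camera_params takes no time and is no camera call; for the wrist camera it gives the pose at the moment of the call.
- r.finish_job(): hands the job in, once; it reports no verdict.
Trained networks look in the newest picture that a camera, given by its name, has taken for a name from the list of things; names that differ only in an ending like _2 or _b are one class to them, and where a whole thing is asked for, a point or a joint stands for the part that bears it (a point fixed in the world has none). Each returns a list of dicts, best first, with "conf" (0 to 1); they miss things now and then, are a little off and sometimes report something else, mostly with a low value. They report only what shows in the picture. A call takes as long as a camera call. They do not tell look-alikes from the thing itself.
- spotter.find_in(camera, name): "centre" ([column, row] in pixels, amid what is visible of it).
- spotter.trace(camera, name): "mask" (400x640 bool, what is visible of it) and "centre" ([column, row] in pixels, amid what is visible of it).
The state is a dict: "time_s": time; "joints": joint angles; "joint_velocities": joint speeds; "effort": joint torques, N m; "tcp_pos": TCP position; "ee_rot": TCP orientation; "wrist_force": force on the tool from outside, world axes, zero at the start; "moment": the same for the moment, N m; "gripper_width": opening from 0.0 (shut) to 1.0 (fully open).
Only numpy, scipy, OpenCV 4.12 (cv2) and the standard library are available. Lean on these libraries where they do the work, as an engineer would, in place of code of your own. Each camera call takes 0.05 s, during which the arm holds its last target.

## Task

On the packing bench of a butterfly farm stand two gravity-feed vial dispensers. With the closed fingertips, press the lever pad of the dispenser with the larger vials all the way down so that its gate lifts and one vial rolls out to the pick-up lip, then let the lever come all the way back up so that the gate is shut again. Dispense just one and leave it lying there; do not touch the vials or the gate plate, and leave the other dispenser and the bottle, cup and brush alone.

Things in the scene. Friction and masses are not known exactly. Their poses are not given: they have to be found in the camera images.
- large_dispenser: dispenser with the larger vials: aluminium chute on a grey base plate fixed to the bench, 220 mm long, 91 mm wide, falling 12 degrees towards a pick-up lip. Origin on the bench, on the centre line; x points uphill along the chute, y across, z up. Heights above the bench: chute walls 68 mm (at the pivot) to 93 mm (rear end, x = +117 mm), pivot ears 111 mm. Vials queue uphill from x = -3 mm.
- large_dispenser_lip (a point): middle of the top edge of the large dispenser's pick-up lip, the low aluminium wall across the lower end of the chute, 36 mm above the bench. A vial lying at the lip has its axis 18 mm uphill of this point and 34 mm above the bench (x = -71 mm in the dispenser's frame).
- large_dispenser_lever (a joint): the large dispenser's steel rocking lever, hinged across the chute. 0 = at rest, pad up, gate shut; grows as the pad is pressed, to a hard stop at 0.50 rad (gate fully lifted). A spring returns it: about 1.5 N on the pad to start, 4 N at the stop. The front vial goes at about 0.35 to 0.42 rad and is at the lip within 1 s; a roller bar under the lever holds back the rest. One vial per full press.
- large_dispenser_pad (a point): centre of the top of the large lever's black rubber pad, 32 mm along the lever, 44 mm across; moves with the lever. At rest 38 mm uphill (+x) of the dispenser's origin and 128 mm above the bench, face sloping up 26 degrees to the rear; fully pressed 47 mm uphill and 100 mm above the bench, sloping down 3 degrees to the rear. Open from above.
- large_dispenser_pivot (a point): the large lever's pivot, a point fixed on the dispenser, 13 mm downhill of its origin and 97 mm above the bench; the hinge axis is the dispenser's y.
- large_dispenser_gate: the large dispenser's gate: a white plastic plate 3 mm thick, 82 mm wide and 37 mm high, hung from the lever's front end in front of the first vial and sliding square to the chute's floor, lower edge 15 mm above the floor when shut, 34 mm when lifted. When shut its origin is on the chute's floor, 34 mm above the dispenser's origin; it rises with the gate.
- large_vial_1: one of the four large rearing vials, the front one, waiting at the gate: a clear plastic tube with a white cap, 30 mm in diameter, 80 mm long, about 45 g, lying across the chute. Origin on its axis at mid-length; it turns as it rolls.
- large_vial_2: one of the four large rearing vials, second in the queue: a clear plastic tube with a white cap, 30 mm in diameter, 80 mm long, about 45 g, lying across the chute. Origin on its axis at mid-length; it turns as it rolls.
- large_vial_3: one of the four large rearing vials, third in the queue: a clear plastic tube with a white cap, 30 mm in diameter, 80 mm long, about 45 g, lying across the chute. Origin on its axis at mid-length; it turns as it rolls.
- large_vial_4: one of the four large rearing vials, last in the queue: a clear plastic tube with a white cap, 30 mm in diameter, 80 mm long, about 45 g, lying across the chute. Origin on its axis at mid-length; it turns as it rolls.
- small_dispenser: the other dispenser, the same model at three quarters of the size (165 mm long, 68 mm wide, pad 96 mm above the bench) for small vials 22 mm in diameter and 60 mm long. Origin and axes as for the large one. It may stand on either side. Not to be worked.
- small_dispenser_lever (a joint): the small dispenser's lever, 0 at rest. To be left alone.
- mister: white water bottle, 60 mm in diameter, 160 mm high, standing on the bench; origin under its centre. Bystander.
- cup: lidded plastic rearing cup, 82 mm in diameter over the lid, 77 mm high; origin under its centre. Bystander.
- brush: soft brush lying on the bench, 170 mm long along its x, about 20 mm high; origin under its middle. Bystander.
Things that resemble listed ones, but are neither listed nor needed, are in the scene too. What is shaped like the large_dispenser but turquoise is not meant. Leave any purple look-alike of the large_vial_2 alone.

How it is judged (in metres and radians):
On the way:
1. the large dispenser's lever is pressed right down (value of joint large_dispenser_lever above 0.42 rad), for 0.1 s.
At the end, for the whole second after the job is handed in: The front large vial lies still at the pick-up lip of its dispenser (within the lip's width and on the chute, centre 60 to 90 mm downhill of the origin), the other three large vials are still uphill of the shut gate and at rest, and both levers are back up (below 0.05 rad) (x of large_vial_1 in the frame of large_dispenser between -0.09 and -0.06 m and y of large_vial_1 in the frame of large_dispenser between -0.012 and 0.012 m and z of large_vial_1 in the frame of large_dispenser between 0.025 and 0.045 m and linear speed of each of large_vial_1, large_vial_2, large_vial_3, large_vial_4 below 0.03 m/s and value of joint each of large_dispenser_lever, small_dispenser_lever below 0.05 rad and x of each of large_vial_2, large_vial_3, large_vial_4 in the frame of large_dispenser above -0.012 m); the robot touches nothing.
It fails at once if a second large vial gets past the gate (x of any of large_vial_2, large_vial_3, large_vial_4 in the frame of large_dispenser below -0.03 m).
It fails at once if the robot touches a large vial: it must roll out by itself (contact force between any of the fingers, the arm and large_vial_1 above 0.5 N or contact force between any of the fingers, the arm and large_vial_2 above 0.5 N or contact force between any of the fingers, the arm and large_vial_3 above 0.5 N or contact force between any of the fingers, the arm and large_vial_4 above 0.5 N).
It fails at once if the robot touches the gate plate itself instead of working the lever (contact force between any of the fingers, the arm and large_dispenser_gate above 0.5 N).
It fails at once if the lever of the small-vial dispenser is moved (value of joint small_dispenser_lever above 0.12 rad).
It fails at once if the bottle, the cup or the brush is shifted by more than 2 cm (distance of any of mister, cup, brush from where it was at the start of the episode above 0.02 m).
It also fails if it takes over 27 s, if anything falls off the work surface, if the arm or the gripper's body presses on something with over 40 N, if the wrist force passes 120 N, or if a joint passes its speed limit or range.

## Working session

There is one attempt and no reset: what is moved stays moved. The work goes in short steps, Python scripts to look and compute and a tool call to move; the robot and the scene stay as the last step left them, time stands still between calls to the robot, and variables do not carry over. Pictures are saved under pics/ and viewed, and the job is handed in when it is done.

Besides the shell and the picture viewer there is one more tool, called as name(argument=value, ...), one argument or row to a line, values as JSON. move_arm: Moves the arm, as the interface text tells. Its arguments: {"type":"object","properties":{"series":{"type":"array","items":{"type":"array","items":{"type":"array","items":{"type":"number","minimum":-1,"maximum":1}}}}},"required":["series"]}

```bash
mkdir -p pics; ls; python3 - <<'E'
from station import r, viewer, spotter
import cv2, numpy as np, pickle
s=r.sense(); print(s['time_s'],s['tcp_pos'],s['gripper_width'])
d={}
for n in ("scene","top"):
    im,dep=viewer.capture(n); p=viewer.camera_params(n); d[n]=(im,dep,p)
    cv2.imwrite(f"pics/{n}0.png",im[:,:,::-1])
    for k in ("large_dispenser","large_dispenser_pad","large_vial_1"):
        print(n,k,[(np.round(q["centre"]),round(q["conf"],2)) for q in spotter.find_in(n,k)])
pickle.dump(d,open("d0.pkl","wb"))
print(r.sense()['time_s'])
E
```

```text
pics
0.0 [ 0.15379627 -0.60531132  0.29115263] 1.001102687401259
scene large_dispenser [(array([170., 299.]), 0.91), (array([282., 267.]), 0.86), (array([344., 235.]), 0.36)]
scene large_dispenser_pad [(array([153., 278.]), 0.81), (array([280., 256.]), 0.65), (array([281., 273.]), 0.53), (array([239., 339.]), 0.16)]
scene large_vial_1 [(array([304., 284.]), 0.81), (array([282., 271.]), 0.78), (array([314., 350.]), 0.74), (array([283., 256.]), 0.55), (array([291., 278.]), 0.53)]
top large_dispenser [(array([463., 267.]), 0.93), (array([379., 203.]), 0.8)]
top large_dispenser_pad [(array([384., 196.]), 0.73)]
top large_vial_1 [(array([378., 170.]), 0.69), (array([375., 183.]), 0.66), (array([372., 193.]), 0.55), (array([407., 136.]), 0.54), (array([375., 201.]), 0.42)]
0.4
```

View pics/scene0.png

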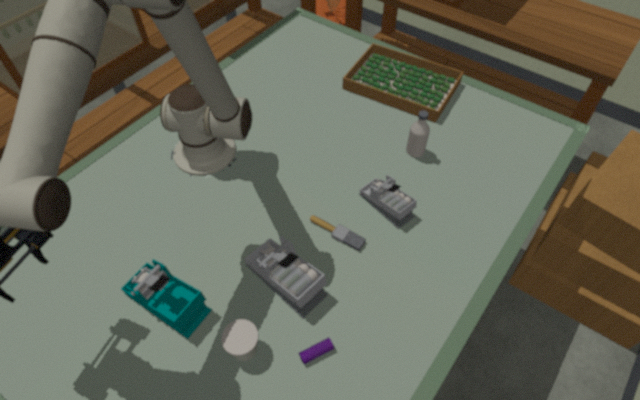

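View pics/top0.png

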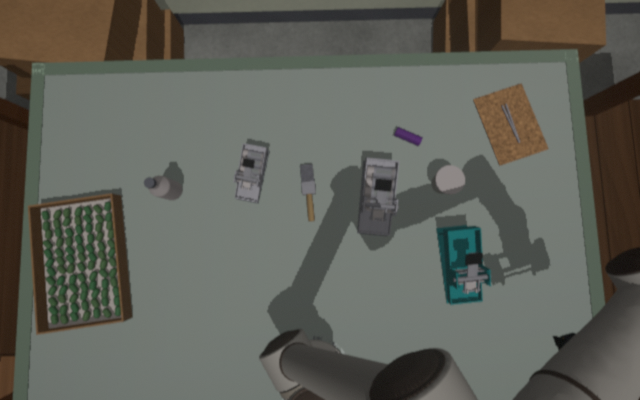

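The real large dispenser is the grey one at about (379,197) in the top view. The small one is at (251,170), and the turquoise one at (463,267) is the decoy. Next I'll zoom in and measure.

```bash
cat > h.py <<'E'
import numpy as np
def cloud(dep,p):
    K=p["mtx"];T=np.array(p["pose"]);h,w=dep.shape
    u,v=np.meshgrid(np.arange(w),np.arange(h))
    P=np.stack([(u-K[0][2])/K[0][0]*dep,(v-K[1][2])/K[1][1]*dep,dep,np.ones_like(dep)],-1)@T.T
    P=P[...,:3].copy();P[dep==0]=np.nan
    return P
def proj(X,p):
    K=np.array(p["mtx"]);T=np.linalg.inv(np.array(p["pose"]))
    c=np.atleast_2d(X)@T[:3,:3].T+T[:3,3];q=c@K.T
    return q[:,:2]/q[:,2:]
E
python3 - <<'E'
import pickle,cv2,numpy as np
from h import *
d=pickle.load(open("d0.pkl","rb"))
im,dep,p=d["top"]; P=cloud(dep,p)
a=cv2.resize(im[140:250,335:425,::-1],None,fx=5,fy=5,interpolation=cv2.INTER_CUBIC)
im2=d["scene"][0]
b=cv2.resize(im2[225:325,230:345,::-1],None,fx=5,fy=5,interpolation=cv2.INTER_CUBIC)
cv2.imwrite("pics/zt.png",a);cv2.imwrite("pics/zs.png",b)
print(p["pose"].round(3),p["mtx"][0])
sub=P[150:242,352:405];m=(sub[...,2]>0.012)
pts=sub[m];r_=cv2.minAreaRect(pts[:,:2].astype(np.float32));print(r_, cv2.boxPoints(r_))
print("height map mm");print((P[154:240:3,352:406:3,2]*1000).round(0).astype(int))
print(P[196,378],P[154,378],P[238,378])
E
```

```text
[[-0.029 -0.994  0.107  0.387]
 [-1.     0.029 -0.005 -0.019]
 [ 0.002 -0.107 -0.994  1.09 ]
 [ 0.     0.     0.     1.   ]] [366.40104181   0.         316.53057649]
((0.4999695122241974, -0.19869589805603027), (0.09650872647762299, 0.21284271776676178), 81.79978942871094) [[ 0.3877536  -0.23127773]
 [ 0.59842014 -0.26163605]
 [ 0.6121854  -0.16611406]
 [ 0.40151888 -0.13575575]]
height map mm
[[                   1                   -1                   -2
                    -2                    0                    1
                     2                   -2                    2
                     3                    0                    0
                     4                   -1                    3
                     1                    3                   -4]
 [                  -1                    2                   -2
                     2                    1                   -1
                     1                   -4                   -4
                    -1                    0                   -1
                    -1                   -2         
[... 10123 characters left out ...]
           35                   -2                   -1
                     1                    0                    3]
 [                   2                    1                    1
                    -2                   -4                    6
                     3                    0                   -2
                    -2                    2                    1
                     2                    1                   -2
                     1                    2                    3]]
[ 0.49575884 -0.18924952  0.11208496] [ 6.36145158e-01 -2.14708242e-01  5.29663483e-04] [ 0.383223   -0.20247817  0.00273442]<stdin>:12: RuntimeWarning: invalid value encountered in cast
```

View pics/zt.png

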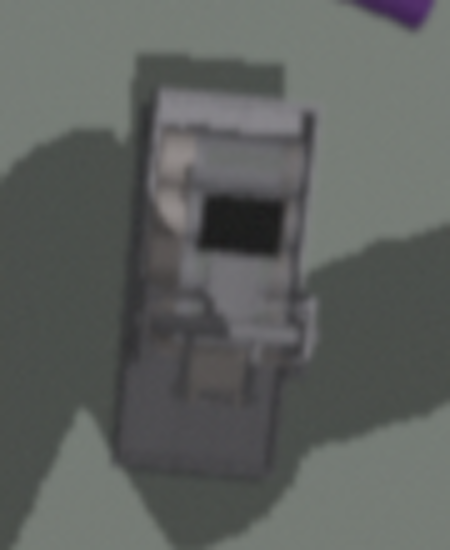

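View pics/zs.png

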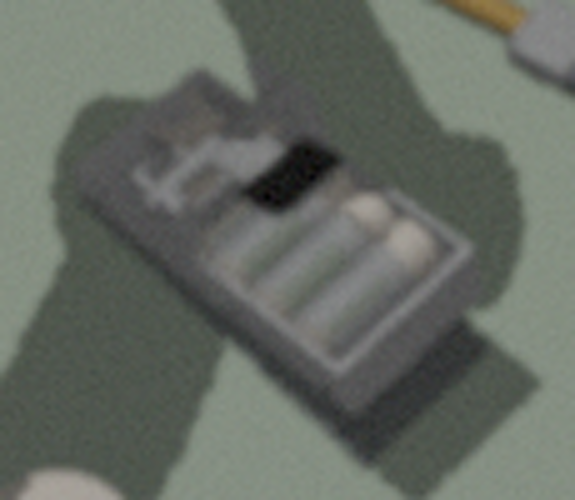

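```bash
python3 - <<'E'
import pickle,cv2,numpy as np
from h import *
d=pickle.load(open("d0.pkl","rb"))
for n,(r0,r1,c0,c1) in {"top":(170,200,365,400),"scene":(245,275,270,305)}.items():
    im,dep,p=d[n];P=cloud(dep,p)
    sub=im[r0:r1,c0:c1].max(-1);S=P[r0:r1,c0:c1]
    m=(sub<60)&(S[...,2]>.108)&(S[...,2]<.145)
    q=S[m];lo,hi=np.percentile(q,3,axis=0),np.percentile(q,97,axis=0)
    print(n,m.sum(),q.mean(0).round(4),lo.round(3),hi.round(3))
    r_=cv2.minAreaRect(q[:,:2].astype(np.float32));print(r_)
im,dep,p=d["top"];P=cloud(dep,p);sub=P[150:242,352:405]
# low parts (base plate): bench-edge; fit yaw by all walls
E
```

```text
top 173 [ 0.5239 -0.201   0.1292] [ 0.51  -0.22   0.122] [ 0.538 -0.182  0.136]
((0.5247186422348022, -0.20033127069473267), (0.041874583810567856, 0.029076388105750084), 84.83714294433594)
scene 144 [ 0.5268 -0.2003  0.1304] [ 0.513 -0.22   0.123] [ 0.54  -0.18   0.138]
((0.5259221792221069, -0.20033955574035645), (0.042721495032310486, 0.029029039666056633), 83.08434295654297)
```

```bash
python3 - <<'E'
from station import r
import numpy as np
from scipy.spatial.transform import Rotation as R
s=r.sense();print(s['ee_rot'].round(3),s['wrist_force'].round(2),s['joints'].round(2))
pad=np.array([.525,-.2005]);a=np.radians(-6.5);u=np.array([np.cos(a),np.sin(a)])
t=pad+u*.005;print("target",t)
yd=np.array([-u[1],u[0],0]);x=np.array([0,0,-1.])
for sg in(1,-1):
    T=np.column_stack([x,sg*yd,np.cross(x,sg*yd)])
    print(np.degrees(R.from_matrix(T@s['ee_rot'].T).as_rotvec()))
print(t-s['tcp_pos'][:2])
E
```

```text
[[-0.    -0.246  0.969]
 [ 0.     0.969  0.246]
 [-1.     0.    -0.   ]] [-0.24  0.31  0.51] [-60.93  22.05   0.44  -0.   -68.41 -14.82]
target [ 0.52996786 -0.20106602]
[-2.12203471e-02 -5.95321531e-03 -2.07560468e+01]
[ 8.36465626e-03 -2.98159734e-02  1.59243950e+02]
[0.37607612 0.40459099]
```

move_arm(
  series=[
    [[0, 0, -0.216, 0.52, 0.56, 0, 0], [0, 0, -0.216, 0.52, 0.56, 0, 0], [0, 0, -0.216, 0.52, 0.56, 0, 0], [0, 0, -0.216, 0.52, 0.56, 0, 0], [0, 0, -0.216, 0.52, 0.56, 0, 0], [0, 0, -0.216, 0.52, 0.56, 0, 0], [0, 0, -0.216, 0.52, 0.56, 0, 0], [0, 0, -0.216, 0.52, 0.56, 0, 0], [0, 0, -0.216, 0.52, 0.56, 0, 0], [0, 0, -0.216, 0.52, 0.56, 0, 0], [0, 0, -0.216, 0.52, 0.56, 0, 0], [0, 0, -0.216, 0.52, 0.56, 0, 0], [0, 0, 0, 0, 0, 0, 0]],
  ],
)

```text
time_s: 2.02
tcp_pos: [0.5383, -0.1887, 0.2931]
ee_rot: [[0.004, 0.127, 0.992], [-0.002, 0.992, -0.127], [-1.0, -0.002, 0.005]]
wrist_force: [0.4, -0.2, -0.5]
gripper_width: 0.006
```

move_arm(
  series=[
    [[0, 0, 0, -0.07, -0.1, 0, 0], [0, 0, 0, -0.06, -0.1, -0.4, 0], [0, 0, 0, 0, 0, -0.4, 0], [0, 0, 0, 0, 0, -0.35, 0], [0, 0, 0, 0, 0, 0, 0]],
  ],
)

```text
time_s: 2.65
tcp_pos: [0.5256, -0.2062, 0.2238]
ee_rot: [[0.005, 0.132, 0.991], [-0.003, 0.991, -0.132], [-1.0, -0.002, 0.005]]
wrist_force: [-0.5, 0.3, 0.5]
gripper_width: 0.008
```

```bash
python3 - <<'E'
from station import r, viewer
import cv2,numpy as np
from h import *
s=r.sense();print(s['tcp_pos'].round(4),s['ee_rot'].round(3),s['wrist_force'].round(2))
tip=s['tcp_pos']+s['ee_rot'][:,0]*.07;print(tip)
for n in("wrist","scene"):
    p=viewer.camera_params(n);im,dep=viewer.capture(n)
    q=im.copy()
    for X in([.525,-.2005,.129],[tip[0],tip[1],.13],tip):
        uv=proj(np.array(X),p)[0];print(n,uv.round(1))
    if n=="scene": im=cv2.resize(im[190:320,200:360],None,fx=5,fy=4.6,interpolation=cv2.INTER_CUBIC)
    cv2.imwrite(f"pics/{n}1.png",im[:,:,::-1])
E
```

```text
[ 0.5256 -0.2062  0.2238] [[ 0.005  0.132  0.991]
 [-0.003  0.991 -0.132]
 [-1.    -0.002  0.005]] [-0.5   0.31  0.51]
[ 0.52592067 -0.20637042  0.15380012]
wrist [330.6 232.1]
wrist [320.4 235.5]
wrist [320.4 252.6]
scene [287.5 259.7]
scene [286.2 261.4]
scene [285.5 256.3]
```

View pics/wrist1.png

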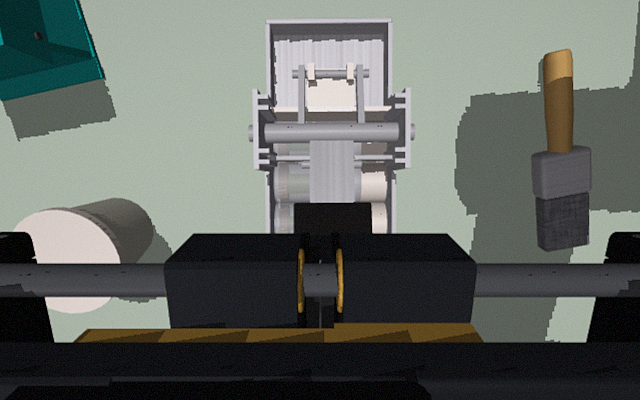

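View pics/scene1.png

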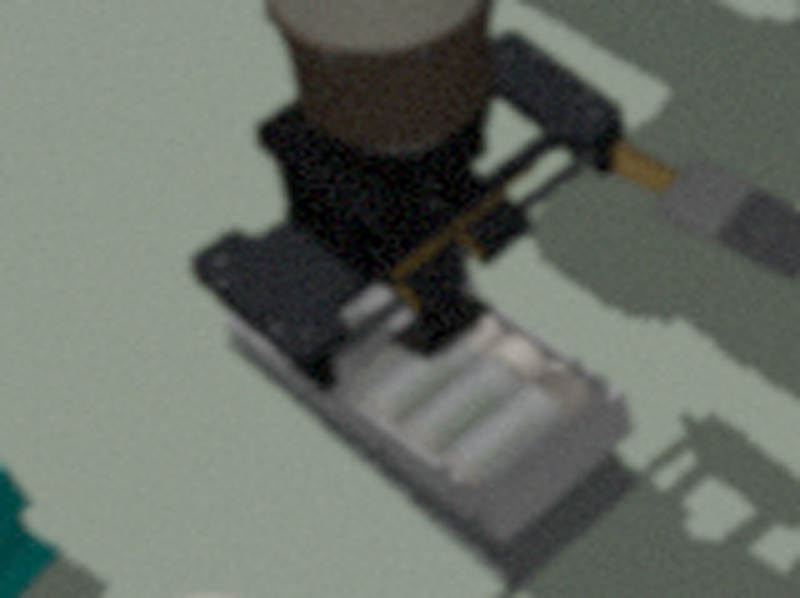

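Wrist view: the jaws line up with the chute. The pad centre is at column 332 and the fingertips at 320, so the tip is about 5 mm off across. I'll correct that and start the descent.

move_arm(
  series=[
    [[0, 0, 0, 0.07, 0.09, 0, 0], [0, 0, 0, 0, 0, 0, 0], [0, 0, 0, 0, 0, -0.2, 0], [0, 0, 0, 0, 0, -0.2, 0], [0, 0, 0, 0, 0, 0, 0]],
  ],
)

```text
time_s: 3.38
tcp_pos: [0.533, -0.2008, 0.2035]
ee_rot: [[0.016, 0.131, 0.991], [-0.005, 0.991, -0.13], [-1.0, -0.003, 0.017]]
wrist_force: [0.2, 0.2, 2.6]
gripper_width: 0.007
```

move_arm(
  series=[
    [[0, 0.1, 0, -0.05, 0, -0.2, 0], [0, 0, 0, 0, 0, -0.2, 0], [0, 0, 0, 0, 0, -0.15, 0], [0, 0, 0, 0, 0, 0, 0]],
  ],
)

```text
time_s: 3.88
tcp_pos: [0.5333, -0.2012, 0.1708]
ee_rot: [[0.011, 0.129, 0.992], [-0.008, 0.992, -0.129], [-1.0, -0.006, 0.011]]
wrist_force: [0.7, 0.4, 4.1]
gripper_width: 0.008
```

move_arm(
  series=[
    [[0, 0, 0, 0, 0, -0.06, 0], [0, 0, 0, 0, 0, -0.04, 0], [0, 0, 0, 0, 0, 0, 0]],
  ],
)

```text
time_s: 4.25
tcp_pos: [0.5333, -0.2011, 0.1708]
ee_rot: [[0.011, 0.127, 0.992], [-0.01, 0.992, -0.126], [-1.0, -0.008, 0.012]]
wrist_force: [1.9, 0.1, 3.7]
gripper_width: 0.004
```

move_arm(
  series=[
    [[0, 0, 0, 0, 0, -0.1, 0], [0, 0, 0, 0, 0, -0.1, 0]],
  ],
)

```text
time_s: 4.5
tcp_pos: [0.5336, -0.201, 0.1688]
ee_rot: [[0.012, 0.123, 0.992], [-0.013, 0.992, -0.122], [-1.0, -0.011, 0.013]]
wrist_force: [-10.9, 8.8, 40.4]
gripper_width: 0.008
```

```bash
python3 - <<'E'
from station import r, viewer
import cv2
s=r.sense();print(s['tcp_pos'].round(4),s['wrist_force'].round(2))
im,dep=viewer.capture("wrist")
cv2.imwrite("pics/wrist2.png",im[:,:,::-1])
s=r.sense();print(s['tcp_pos'].round(4),s['wrist_force'].round(2))
E
```

```text
[ 0.5336 -0.201   0.1688] [-10.95   8.77  40.38]
[ 0.5335 -0.201   0.169 ] [-9.42  7.35 34.59]
```

View pics/wrist2.png

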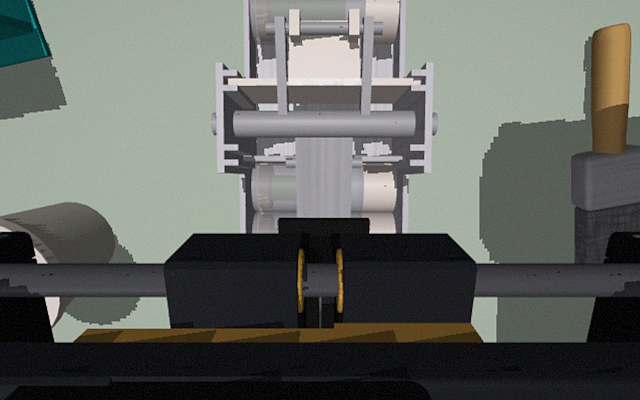

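The lever is hard on its stop: the force jumped to 40 N and the tip is at about 0.099 m. The front vial lies at the lip, in the top of the wrist picture around (325,20). Now I'll release straight up.

move_arm(
  series=[
    [[0, 0, 0, 0, 0, 0.15, 0], [0, 0, 0, 0, 0, 0.2, 0], [0, 0, 0, 0, 0, 0.2, 0], [0, 0, 0, 0, 0, 0.25, 0], [0, 0, 0, 0, 0, 0.4, 0], [0, 0, 0, 0, 0, 0.6, 0], [0, 0, 0, 0, 0, 0.6, 0], [0, 0, 0, -0.6, 0, 0.3, 0], [0, 0, 0, -0.7, 0, 0, 0], [0, 0, 0, -0.6, -0.6, 0, 0], [0, 0, 0, 0, -0.8, 0, 0], [0, 0, 0, 0, -0.8, 0, 0], [0, 0, 0, 0, -0.8, 0, 0], [0, 0, 0, 0, 0, 0, 0]],
  ],
)

```text
time_s: 6.3
tcp_pos: [0.4119, -0.3849, 0.3375]
ee_rot: [[0.004, 0.122, 0.992], [-0.01, 0.992, -0.122], [-1.0, -0.009, 0.005]]
wrist_force: [-0.8, 0.2, 0.8]
gripper_width: 0.006
```

```bash
python3 - <<'E'
from station import r, viewer
import cv2,numpy as np
from h import *
s=r.sense();print(s['time_s'],s['tcp_pos'].round(4),s['wrist_force'].round(2))
c=[]
for n,(r0,r1,c0,c1) in {"top":(140,250,335,425),"scene":(225,325,230,345)}.items():
    p=viewer.camera_params(n);im,dep=viewer.capture(n);P=cloud(dep,p)
    cv2.imwrite(f"pics/{n}3.png",cv2.resize(im[r0:r1,c0:c1,::-1],None,fx=5,fy=5,interpolation=cv2.INTER_CUBIC))
    S=P[r0:r1,c0:c1].reshape(-1,3);col=im[r0:r1,c0:c1].max(-1).ravel()
    m=(col<60)&(S[:,2]>.09)&(S[:,2]<.145);print(n,"pad",m.sum(),S[m].mean(0).round(4))
    a=np.radians(-6.5);u=np.array([np.cos(a),np.sin(a)]);v=np.array([-u[1],u[0]])
    L=S[:,:2]-(np.array([.525,-.2005])-.038*u);x,y=L@u,L@v
    for lo in np.arange(-.095,-.03,.006):
        k=(x>lo)&(x<lo+.006)&(abs(y)<.03);print(round(lo+.003,3),k.sum(),np.nanmedian(S[k,2]).round(3) if k.any() else None,end="; ")
    print()
E
```

```text
6.3 [ 0.4119 -0.3849  0.3375] [-0.75  0.16  0.81]
top pad 174 [ 0.5242 -0.2004  0.129 ]
-0.092 67 0.036; -0.086 61 0.044; -0.08 49 0.048; -0.074 47 0.049; -0.068 44 0.048; -0.062 39 0.043; -0.056 54 0.024; -0.05 50 0.081; -0.044 44 0.078; -0.038 45 0.079; -0.032 54 0.081; 
scene pad 138 [ 0.5267 -0.1997  0.1301]
-0.092 13 0.037; -0.086 11 0.04; -0.08 26 0.047; -0.074 34 0.05; -0.068 24 0.05; -0.062 15 0.042; -0.056 18 0.041; -0.05 29 0.082; -0.044 40 0.082; -0.038 27 0.081; -0.032 30 0.083;
```

View pics/top3.png

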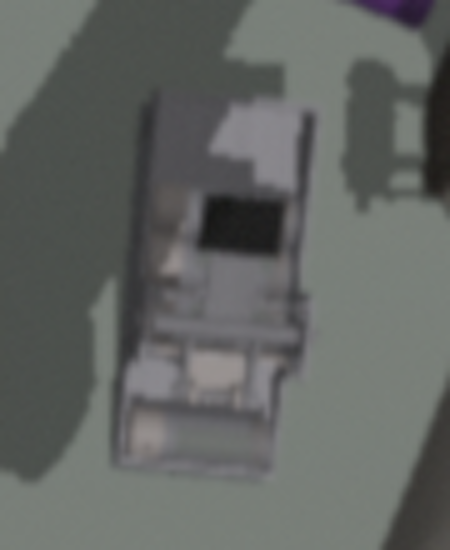

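View pics/scene3.png

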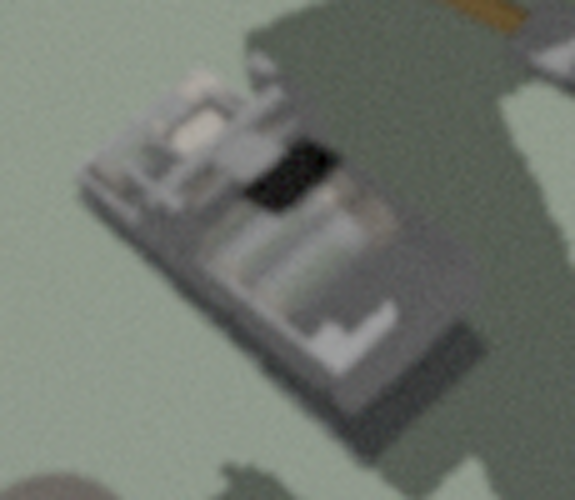

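The pictures show one vial at the lip: axis at about x = -72 mm, top at 49 mm, lying straight. The pad is back at 129 mm, the remaining vials are behind the gate, and the arm is clear.

```bash
python3 -c "
from station import r
print(r.finish_job())"
```

```text
the job is handed in; nothing more can be done
None
```

I pressed the pad of the grey large dispenser with closed fingertips to its hard stop, let it come back up, moved the arm clear and handed the job in at about 6.4 s. No verdict was reported.

**Press:** the wrist force jumped to about 40 N at the stop, with the fingertips about 99 mm above the bench, against 100 mm given for a full press. That 40 N was on the fingertips. The 40 N limit is stated for the arm and gripper body, so I don't expect it to count, but I can't confirm that.

**Last checks:**
- **Vial:** one vial lies at the lip, about 72 mm downhill of the origin. Its top is 49 mm above the bench, as expected there.
- **Lever:** the pad is back at its rest height, 129 to 130 mm against 128 mm given.
- **Remaining vials:** no second vial shows past the gate. Part of the queue is hidden or in shadow, so I did not measure those three.
- **Other things:** I saw no contact with the other dispenser, bottle, cup or brush, but I did not re-measure their positions.

No check failed. The only disagreement was about 2 mm between the two cameras on the pad position, which is within the calibration.

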